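# Drop lid on, outer heating zone off, simmer setting untouched

### The job

The radish has come to the boil: lower the wooden drop lid flat onto it inside the saucepan, holding it until it is down, then switch off the hotplate's outer zone with the big outer ring of the double control. Its index has worn off, so go by feel: push the ring down to pass the low step, turn it anticlockwise until it meets the off stop without leaning hard on step, stop or the bottom of its travel, and let go so that it springs up into the off notch. The small simmer knob in the middle must keep its setting, the pan stays on its plate, and the steel lid, the tub and the cup beside the hotplate stay where they are.

Things in the scene. Friction and masses are not known exactly. Their poses are not given: they have to be found in the camera images.
- hob: Fixed steel two-zone hotplate, 383 x 280 mm, deck 58 mm above the table. Origin at table level on the axis of the double control (a wide black ring with a smaller black knob above it); z up, x away from the front edge (front at x = -58 mm, rear +325 mm), y left. The black plate (185 mm across, top at 70 mm) is centred at x = 195 mm. The pan's wall is about 105 mm from the control axis.
- zone_control: The sliding part of the outer ring (it carries the ring but does not turn with it). Origin on the control axis at the underside of the ring's skirt, 66 mm above the table when the ring is fully up (only in the off notch), 63 mm in the working range, where it starts; z up. It can be pushed down to 58 mm; a spring resists: 5 N fully up, 7 N at 63 mm, 9 N at 60.5 mm, 11 N at the bottom.
- ring_grip (a point): On the control axis, mid-height of the outer ring's upright fluted rubber band (non-slip, 56 mm across, from 10 mm above to 10 mm below this point); 81 mm above the table at the start; moves up and down with the ring. Under the band is a skirt, 8 mm high, 68 mm across at its top, 76 at its foot. Hold the band from above, tips on or just over the skirt. The deck lies 23 mm below this point.
- ring_skirt (a point): On the control axis at the top of the ring's skirt. The ring's index is worn off: it starts 0.6 to 1.42 rad clockwise, seen from above, of off. Going anticlockwise it meets the low step 0.45 rad before off and passes it only when pushed 5.5 mm or more below fully up; then comes a hard stop. Let go at the stop or up to 0.08 rad before it, it springs up into the off notch. Elsewhere it stays put.
- control_foot (a point): Point on the control axis at the deck, 58 mm above the table. Turning the pushed ring takes about 0.1 N m. The ring's pin inside, 48 mm from the axis, should bear at most 30 N on the step, the stop or the bottom of its travel: about 1 N m on the ring at the stop, or some 40 N of push at the bottom.
- simmer_knob (a joint): Turn of the small inner knob, rad, growing clockwise from above; starts anywhere from 0.5 to 2.4. It turns very easily (0.015 N m) and must stay as found. Black, 34 mm across, from 95 to 115 mm above the table on the ring's axis; it does not move up or down.
- simmer_mark (a point): End of the white index line on top of the simmer knob, 16 mm from the axis, 115 mm above the table.
- plate_centre (a point): Centre of the hotplate's top, 70 mm above the table.
- pan: Aluminium saucepan, loose on the plate, 75 mm high, 180 mm across at the rim (inside 174 at the top, 148 at the bottom), 1.5 kg; origin at the centre of its underside, z up. Wooden handle, 25 mm thick, sticks out level along its y axis to 250 mm from the centre, at 58 mm height. Packed with radish rounds whose flat tops lie 39 mm above the origin.
- drop_lid: Loose pale wooden drop lid: disc 144 mm across, 12 mm thick, with an upright bar handle across its middle, 104 mm long (its x axis), 18 mm wide (y) and 30 mm high above the disc. Origin at the centre of its underside; 0.11 to 0.20 kg. Lies on the table to one side of the hotplate; a steel lid lies on the other.
- lid_bar (a point): On the drop lid's bar handle, above the lid's centre, 30 mm above its underside.
- steel_lid: Bystander: flat steel pan lid, 156 mm across, with a round black knob, 39 mm high; origin under its centre.
- sauce_tub: Bystander: clear plastic tub, 120 x 90 x 50 mm; origin under its centre.
- tea_cup: Bystander: blue tea cup, 72 mm across, 90 mm high; origin under its centre.

How it is judged:
By the outcome, as a careful person would: the job done as asked, in the order asked, and still so for the second after the job is handed in, with the robot touching nothing.
It also fails if it takes over 72 s, if anything falls off the work surface, if the arm or the gripper's body presses on something with over 40 N, if the wrist force passes 120 N, or if a joint passes its speed limit or range.

### The arm

A 6-joint arm with a two-finger parallel gripper is mounted at the origin on the work surface. World frame = base frame: x ahead of the robot, y to its left, z up, the work surface at z = 0. Lengths are in mm, angles in rad, forces in N, time in s.
With the tool pointing down it reaches from about 300 to 775 mm from the base axis. Payload 14.6 kg.
Tool frame: the origin (TCP) lies midway between the tips of the shut fingers; the grasp point (between the pads) lies 19 mm behind it; z points along the fingers, y is the direction in which the jaws open and shut (so a half turn about z gives the same grasp; the last joint's range is limited). The gripper opens to 94 mm and grips with 3 to 60 N. Pads are 16 mm wide; open, the fingers measure 119 mm over their backs; the gripper's body (75 mm by 177 mm) begins 78 mm behind the grasp point.
Start: joints at [1.195, 0.3, 1.521, -0, 1.321, -0.067], TCP at [167.151, 523.975, 205.446] pointing down, gripper open.
Joint ranges: [-3.03, 3.03], [-0.79, 2.21], [0.23, 2.52], [-1.04, 4.18], [0, 3.07], [-2.55, 2.55]. Speed limits (rad/s): [2.22, 2.22, 2.57, 3.14, 3.14, 3.14].

### API

Orientations are given as [roll, pitch, yaw] about the fixed x, y, z axes, in that order (R = Rz(yaw) Ry(pitch) Rx(roll)).
In Python, from cell import manip, camera gives the robot as it stands. The module is installed in compiled form; this text tells all that it offers.
- The arm moves only by the tool jog_arm, never from a script. Its argument "commands" is a list of rows, each a list of 7 numbers: the shift along the world's x, y, z in units of 1 m (1.0 is 1 m), then the turn, a rotation vector about the world's x, y, z in units of 120 degrees (1.0 is 120 degrees), then the opening, from 0 (shut) to 1 (fully open). In form: [[x, y, z, ax, ay, az, grip], ...]. A call has exactly 10 rows; each row is the pose to reach, as a shift and turn from the pose commanded when the call began; what a row does not reach only later rows make up. A row lasts 1/8 s, in which the tool goes at most 62.5 mm and 10.7 degrees, less where a joint would pass 70% of its speed; a pose out of reach is approached as far as the arm can. A call with a number of a shift or a turn outside -1 to 1 is refused whole. A call with a gripper value outside its range is refused whole. The fingers move at their own pace and stop on an object; "grip_force" is the grip in N (left out, the last holds). Time passes only in rows, so rows that repeat a pose let the fingers close, or fill a call up. It gives the time, the measured TCP pose, the force and the opening at its end, in the units of the state.
- manip.read_state(): the state, without advancing time (a new reading comes with each control period).
- camera(name): name is "scene" or "top" or "wrist"; returns a dict with "pixels" (384x512x3 uint8, blue, green, red), "vertical_fov" (degrees; the focal length in pixels is half the picture's height over the tangent of half this angle, whatever the lens; pixels are square), "cx", "cy" (the principal point, pixels), "rvec" (rotation vector, rad) and "tvec" (3), from world to camera coordinates, as OpenCV has them. Camera axes: x right, y down, z forward; pixel columns grow to the right and rows downward; lengths in mm; the calibration is good to about 2 mm. A picture is of the moment at which its call begins. There is no depth.
- manip.sign_off(): hands the job in, once; it reports no verdict.
The state is a dict: "clock": time; "joints": joint angles; "qd": joint speeds; "effort": joint torques, N m; "eef_pos": TCP position; "eef_rot": TCP orientation; "wrist_force": force on the tool from outside, world axes, zero at the start; "moment": the same for the moment, N m; "finger_gap": finger opening in mm.
Only numpy, scipy, OpenCV 4.12 (cv2) and the standard library are available. Lean on these libraries where they do the work, as an engineer would, in place of code of your own. Each camera call takes 0.05 s, during which the arm holds its last target.

## Working session

There is one attempt and no reset: what is moved stays moved. The work goes in short steps, Python scripts to look and compute and a tool call to move; the robot and the scene stay as the last step left them, time stands still between calls to the robot, and variables do not carry over. Pictures are saved under pics/ and viewed, and the job is handed in when it is done.

Besides the shell and the picture viewer there is one more tool, called by a JSON object that holds its "op" and its "data". jog_arm: Moves the arm, as the interface text tells. Its arguments: {"type":"object","properties":{"commands":{"type":"array","items":{"type":"array","items":{"type":"number"}}},"grip_force":{"type":"number"}},"required":["commands"]}

```bash
mkdir -p pics; cat > h.py <<'E'
import numpy as np, cv2
from cell import manip, camera
def shot(n,f=None):
    c=camera(n); 
    if f: cv2.imwrite('pics/'+f,c['pixels'])
    return c
def K(c):
    h=c['pixels'].shape[0]; f=h/2/np.tan(np.radians(c['vertical_fov'])/2)
    return np.array([[f,0,c['cx']],[0,f,c['cy']],[0,0,1.]])
def R(c): return cv2.Rodrigues(np.array(c['rvec'],float))[0]
def ray(c,u,v,z):
    r=R(c); t=np.array(c['tvec'],float).reshape(3)
    o=-r.T@t; d=r.T@np.linalg.inv(K(c))@np.array([u,v,1.])
    return o+d*(z-o[2])/d[2]
def proj(c,P):
    P=np.atleast_2d(np.array(P,float))
    return cv2.projectPoints(P,np.array(c['rvec'],float),np.array(c['tvec'],float),K(c),None)[0].reshape(-1,2)
E
python3 - <<'E'
from h import *
import pickle
for n in ['scene','top','wrist']:
    c=shot(n,n+'0.png'); pickle.dump(c,open(n+'0.pkl','wb'))
    print(n,c['vertical_fov'],c['cx'],c['cy'],np.ravel(c['rvec']),np.ravel(c['tvec']), -R(c).T@np.ravel(c['tvec']))
print(manip.read_state())
E
```

```text
scene 53.24786701097211 248.49184504967843 189.27692814438322 [ 1.9827274   1.78853921 -0.53785547] [ -90.3224485  -403.45078222 1404.69430586] [1106.45168338  -12.18023457  959.01672848]
top 57.66779542753233 259.32670487055424 192.53725716683917 [ 2.09842115 -2.14448474  0.18192022] [ 56.95842048 587.83328871 979.45801736] [ 402.2780814    35.40365675 1070.06970384]
wrist 69.41440115215349 255.11717201360375 193.466554054655 [-2.34809294 -1.71748565 -0.23972054] [-549.94372606  -28.29959928  391.7414854 ] [ 90.49933122 548.03278496 384.92895214]
{'clock': 0.15, 'joints': array([ 1.19538457e+00,  3.00316786e-01,  1.52140833e+00, -5.11362240e-06,
        1.32070324e+00, -6.66053667e-02]), 'qd': array([ 0.00065097, -0.00119775, -0.00255805,  0.00212394, -0.0017676 ,
        0.00012036]), 'effort': array([ 3.34675397e-04, -5.31955719e+01, -3.52823853e+01,  7.07679894e-02,
        2.35602254e-02, -4.29410943e-05]), 'eef_pos': array([167.0943766 , 523.8049362 , 205.04406226]), 'eef_rot': array([-3.14075847e+00, -5.06786541e-05,  2.83278751e+00]), 'wrist_force': array([-0.15740384, -0.24199332,  0.47617762]), 'moment': array([0.02856644, 0.00366668, 0.06938907]), 'finger_gap': 94.17291411004784}
```

View pics/top0.png

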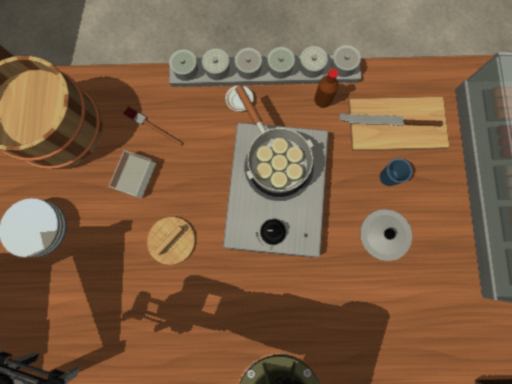

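View pics/scene0.png

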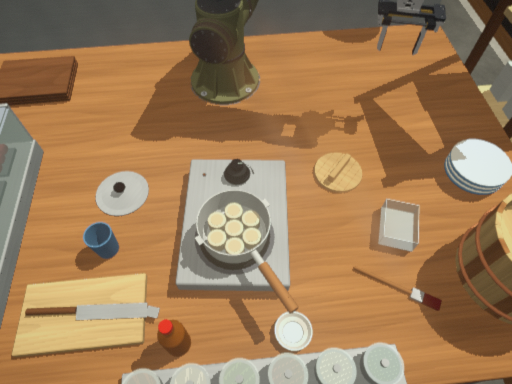

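View pics/wrist0.png

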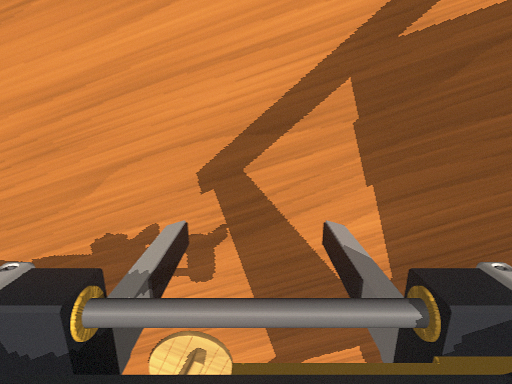

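The top view shows the drop lid at about (171,241), the pan at (280,163), the control at (273,232), the steel lid at (386,235), the cup at (397,172) and the tub at (133,174). Next I zoom in to measure.

```bash
python3 - <<'E'
from h import *
import pickle
c=pickle.load(open('top0.pkl','rb')); im=c['pixels']
a=cv2.resize(im[205:275,140:205],None,fx=6,fy=6,interpolation=cv2.INTER_CUBIC)
b=cv2.resize(im[120:260,220:335],None,fx=4,fy=4,interpolation=cv2.INTER_CUBIC)
cv2.imwrite('pics/a0.png',a);cv2.imwrite('pics/b0.png',b)
s=pickle.load(open('scene0.pkl','rb'))
print('lid',ray(c,171,241,12),ray(s,339,172,12))
print('bar ends top',ray(c,164,252,42),ray(c,186,227,42))
print('ctrl',ray(c,273,232,95))
print('pan rim',ray(c,280,162,145), ray(s,233,222,145))
for uv in [(226,247),(321,255),(329,129),(240,123)]: print('hobcorner',ray(c,*uv,58))
print(ray(c,386,235,0),ray(c,397,172,45),ray(c,133,174,25))
E
```

```text
lid [454.06512385 314.07391108  12.        ] [462.50641456 319.66403837  12.        ]
bar ends top [421.20374226 325.84305453  42.        ] [492.65669327 262.80175093  42.        ]
ctrl [468.84272268   8.07215571  95.        ]
pan rim [655.90608393 -14.96637887 145.        ] [670.47981443 -12.80581259 145.        ]
hobcorner [431.37150046 143.10881011  58.        ]
hobcorner [ 403.15906091 -127.89902645   58.        ]
hobcorner [ 779.94955931 -171.99321208   58.        ]
hobcorner [806.14737244  98.90918455  58.        ]
[ 458.89835362 -337.4024831     0.        ] [ 643.84255011 -370.79887129   45.        ] [661.39546156 433.64473528  25.        ]
```

View pics/a0.png

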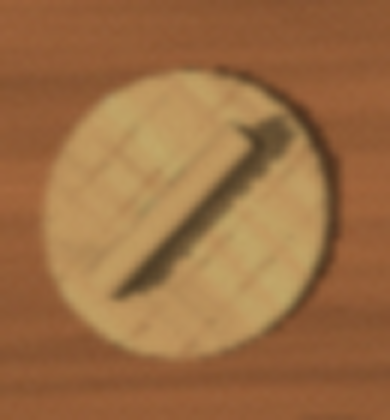

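View pics/b0.png

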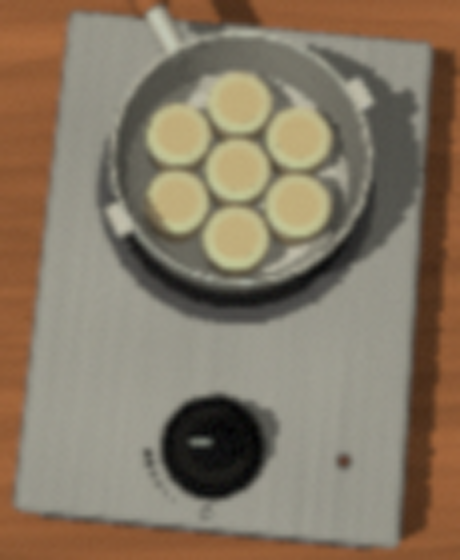

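```bash
python3 - <<'E'
from h import *
import pickle
c=pickle.load(open('top0.pkl','rb')); s=pickle.load(open('scene0.pkl','rb')); w=pickle.load(open('wrist0.pkl','rb'))
print('w axis',R(w)[2], 'centre hit',ray(w,256,192,0), ray(w,256,370,0))
print('lid',ray(c,170.6,240.2,12),'bar',ray(c,167.4,239.6,42))
print('wrist lid',ray(w,190,362,12))
print('pan',ray(c,281,159.3,145), 'knob', ray(c,273.1,231.5,91))
im=cv2.resize(s['pixels'][140:300,170:380],None,fx=3.5,fy=3.5,interpolation=cv2.INTER_CUBIC); cv2.imwrite('pics/s1.png',im)
E
```

```text
w axis [ 0.26036085 -0.08210633 -0.96201392] centre hit [192.96865173 517.05768495   0.        ] [503.2656869  418.75159899   0.        ]
lid [456.48674471 315.34544561  12.        ] bar [456.89649548 316.87061626  42.        ]
wrist lid [440.20049425 321.70310126  12.        ]
pan [663.4885649  -17.94571125 145.        ] knob [470.50155792   7.64214727  91.        ]
```

View pics/s1.png

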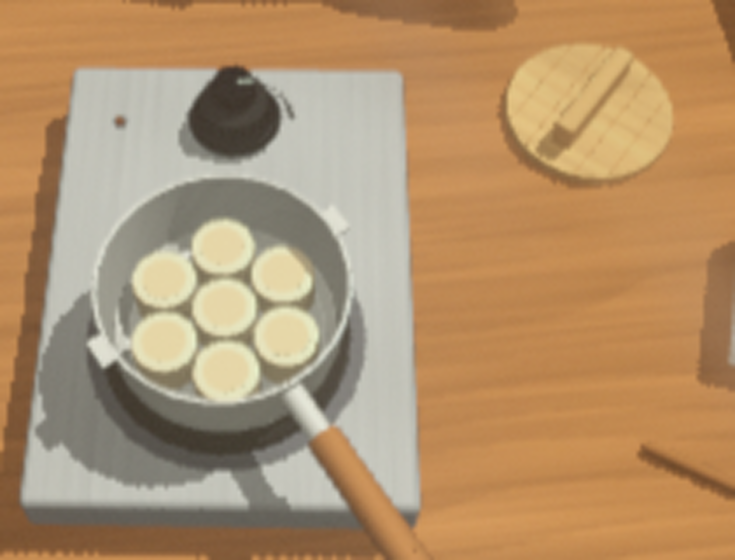

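{"op": "jog_arm", "data": {"commands": [[0.058,-0.042,0,0,0,-0.04,1],[0.116,-0.084,0,0,0,-0.08,1],[0.174,-0.126,0,0,0,-0.12,1],[0.232,-0.168,0,0,0,-0.16,1],[0.289,-0.209,0,0,0,-0.196,1],[0.289,-0.209,-0.03,0,0,-0.196,1],[0.289,-0.209,-0.06,0,0,-0.196,1],[0.289,-0.209,-0.06,0,0,-0.196,1],[0.289,-0.209,-0.06,0,0,-0.196,0.6],[0.289,-0.209,-0.06,0,0,-0.196,0.6]]}}

```text
clock: 1.4
eef_pos: [456.3, 315.6, 146.9]
eef_rot: [3.14, 0.001, 2.423]
wrist_force: [-0.1, 0.4, -0.0]
finger_gap: 77.8
```

```bash
python3 - <<'E'
from h import *
import pickle
w=shot('wrist','w1.png'); pickle.dump(w,open('w1.pkl','wb'))
s=manip.read_state();print(s['clock'],s['eef_pos'],s['eef_rot'],s['joints'],s['wrist_force'],s['moment'],s['finger_gap'])
E
```

```text
1.45 [456.23936706 315.57790743 146.66314912] [3.13982725e+00 5.47120238e-04 2.42306635e+00] [ 5.39094043e-01  3.63502378e-01  1.57835987e+00  2.51062213e-05
  1.19788232e+00 -3.13185590e-01] [-0.50735568  0.14116036  0.60093279] [-0.05440817 -0.03915698 -0.01710372] 73.50325042011877
```

View pics/w1.png

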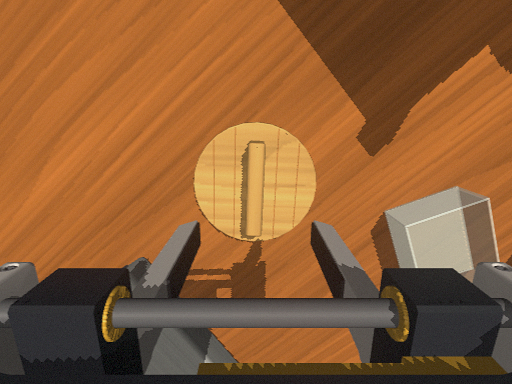

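```bash
python3 - <<'E'
from h import *
import pickle
w=pickle.load(open('w1.pkl','rb'))
print(ray(w,255.3,181.5,12))
a=ray(w,257,142,42);b=ray(w,254,235,42);print(a,b,(a+b)/2,np.arctan2(*(a-b)[1::-1]),np.linalg.norm(a-b))
cv2.imwrite('pics/w1c.png',cv2.resize(w['pixels'][110:250,180:330],None,fx=4,fy=4,interpolation=cv2.INTER_CUBIC))
E
```

```text
[452.48549668 319.54822419  12.        ]
[417.14320562 352.47008445  42.        ] [492.24430257 282.76930231  42.        ] [454.6937541  317.61969338  42.        ] 2.393471721613687 102.4615722734099
```

View pics/w1c.png

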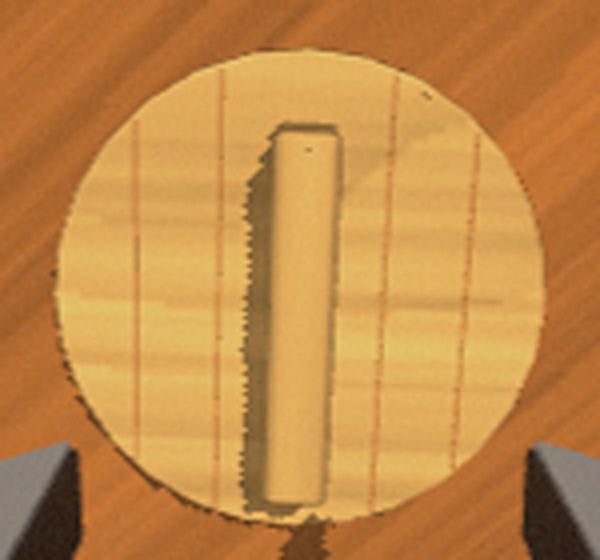

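{"op": "jog_arm", "data": {"commands": [[-0.0025,0.003,-0.04,0,0,-0.014,0.6],[-0.0025,0.003,-0.08,0,0,-0.014,0.6],[-0.0025,0.003,-0.11,0,0,-0.014,0.6],[-0.0025,0.003,-0.13,0,0,-0.014,0.6],[-0.0025,0.003,-0.13,0,0,-0.014,0.6],[-0.0025,0.003,-0.13,0,0,-0.014,0.1],[-0.0025,0.003,-0.13,0,0,-0.014,0],[-0.0025,0.003,-0.13,0,0,-0.014,0],[-0.0025,0.003,-0.13,0,0,-0.014,0],[-0.0025,0.003,-0.13,0,0,-0.014,0]], "grip_force": 25}}

```text
clock: 2.7
eef_pos: [453.8, 318.0, 15.7]
eef_rot: [3.141, 0.0, 2.393]
wrist_force: [-0.6, -0.8, 2.7]
finger_gap: 18.0
```

```bash
python3 - <<'E'
from h import *
import pickle
w=shot('wrist','w2.png'); pickle.dump(w,open('w2.pkl','wb'))
s=manip.read_state();print(s['clock'],s['eef_pos'],s['eef_rot'],s['joints'],s['wrist_force'],s['moment'],s['finger_gap'])
E
```

```text
2.75 [453.73727386 318.02240138  15.6940871 ] [3.14134886e+00 4.66951027e-05 2.39289552e+00] [ 5.45213688e-01  5.38219942e-01  1.66973382e+00  2.70364960e-05
  9.33391618e-01 -2.76901593e-01] [-1.71229563 -1.51713747  3.33227528] [-0.19043774  0.22604905 -0.08270843] 18.029397794067982
```

View pics/w2.png

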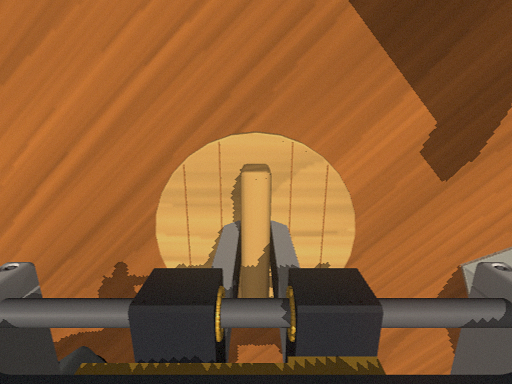

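The picture shows the fingers closed on the bar (gap 18.0 mm), with the far bar end at (256,165). I lift now and then check the offset along the bar.

{"op": "jog_arm", "data": {"commands": [[0,0,0.03,0,0,0,0],[0,0,0.07,0,0,0,0],[0,0,0.12,0,0,0,0],[0,0,0.17,0,0,0,0],[0,0,0.2,0,0,0,0],[0.02,-0.04,0.2,0,0,0,0],[0.05,-0.09,0.2,0,0,0,0],[0.08,-0.14,0.2,0,0,0,0],[0.1,-0.18,0.2,0,0,0,0],[0.1,-0.18,0.2,0,0,0,0]]}}

```text
clock: 4.0
eef_pos: [554.4, 135.5, 214.8]
eef_rot: [-3.141, -0.0, 2.389]
wrist_force: [-0.6, 1.0, -1.6]
finger_gap: 17.8
```

```bash
python3 - <<'E'
from h import *
import pickle
w=shot('wrist','w3.png'); pickle.dump(w,open('w3.pkl','wb'))
t=shot('top','t3.png'); pickle.dump(t,open('t3.pkl','wb'))
s=manip.read_state();print(s['clock'],s['eef_pos'],s['eef_rot'],s['joints'],s['wrist_force'],s['moment'],s['finger_gap'])
w2=pickle.load(open('w2.pkl','rb'))
a=ray(w2,256,165,42);print(a,np.linalg.norm((a-s['eef_pos'])[:2]))
p=np.array([453.74,318.02]);print(np.linalg.norm(a[:2]-p))
E
```

```text
4.1 [553.46033743 138.00662393 215.08418043] [-3.14117449e+00 -6.01497681e-04  2.39230199e+00] [ 1.80050010e-01  3.38805111e-01  1.44730598e+00  2.37161260e-04
  1.35617652e+00 -6.41506374e-01] [ 0.36053965  0.66893329 -0.98802334] [-0.01453929  0.02511394  0.02118677] 17.885520155510374
[414.81700581 354.24001535  42.        ] 256.8634909222197
53.16849620843965
```

View pics/w3.png

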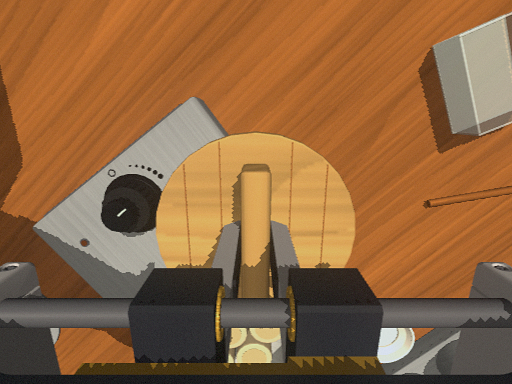

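View pics/t3.png

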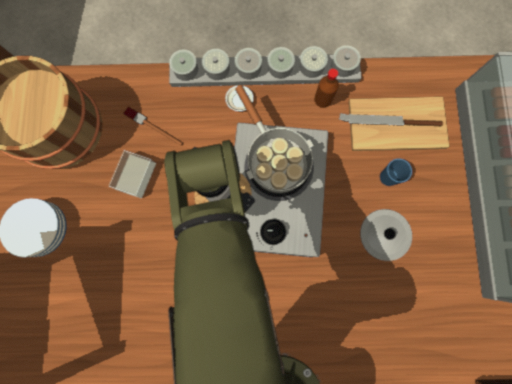

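```bash
cat > ov.py <<'E'
from h import *
import pickle,sys
def circ(c,im,x,y,z,r,f,o,col=(0,0,255)):
    t=np.linspace(0,2*np.pi,90); p=proj(c,np.c_[x+r*np.cos(t),y+r*np.sin(t),np.full(90,z)])
    q=((p-np.array(o)+.5)*f-.5)
    cv2.polylines(im,[np.round(q*16).astype(np.int32)],True,col,1,cv2.LINE_AA,4)
E
python3 - <<'E'
from ov import *
ims=[]
for n,o,e in [('top0',(225,115),(335,260)),('scene0',(170,150),(295,275))]:
    c=pickle.load(open(n+'.pkl','rb')); f=4
    im=cv2.resize(c['pixels'][o[1]:e[1],o[0]:e[0]],None,fx=f,fy=f,interpolation=cv2.INTER_CUBIC)
    circ(c,im,664,-17,145,90,f,o); circ(c,im,664,-17,145,87,f,o,(0,255,0)); 
    circ(c,im,470.5,7.5,91,28,f,o); circ(c,im,470.5,7.5,63,38,f,o,(255,0,0)); 
    cv2.imwrite('pics/ov_'+n+'.png',im)
E
```

```text
(no output)
```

View pics/ov_top0.png

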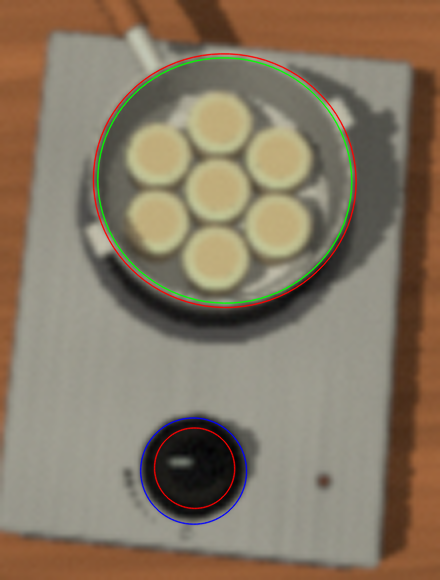

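View pics/ov_scene0.png

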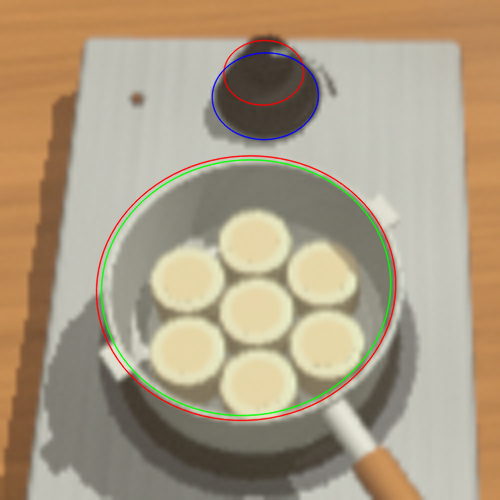

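{"op": "jog_arm", "data": {"commands": [[0.02,-0.03,0,0,0,0,0],[0.05,-0.07,0,0,0,0,0],[0.08,-0.11,0,0,0,0,0],[0.1,-0.14,0,0,0,0,0],[0.111,-0.1545,0,0,0,0,0],[0.111,-0.1545,-0.01,0,0,0,0],[0.111,-0.1545,-0.025,0,0,0,0],[0.111,-0.1545,-0.04,0,0,0,0],[0.111,-0.1545,-0.04,0,0,0,0],[0.111,-0.1545,-0.04,0,0,0,0]]}}

```text
clock: 5.35
eef_pos: [664.7, -16.3, 175.9]
eef_rot: [3.141, 0.0, 2.393]
wrist_force: [-0.0, 0.8, -1.3]
finger_gap: 17.6
```

```bash
python3 - <<'E'
from ov import *
for n in ['wrist','scene','top']:
    c=shot(n,n+'4.png'); pickle.dump(c,open(n+'4.pkl','wb'))
s=manip.read_state();print(s['clock'],s['eef_pos'],s['eef_rot'],s['joints'],s['wrist_force'],s['moment'],s['finger_gap'])
c=pickle.load(open('scene4.pkl','rb'))
o=(160,140);f=5;im=cv2.resize(c['pixels'][140:260,160:310],None,fx=f,fy=f,interpolation=cv2.INTER_CUBIC)
circ(c,im,665,-16.5,145,90,f,o); e=s['eef_pos'];circ(c,im,e[0],e[1],e[2]-15.5+12,72,f,o,(255,0,0))
cv2.imwrite('pics/s4.png',im)
E
```

```text
5.5 [664.83442255 -16.50173067 176.06958871] [3.14100623e+00 7.54850909e-04 2.39299542e+00] [-7.98746771e-02  5.82231198e-01  1.18813345e+00 -8.03859379e-06
  1.37027217e+00 -9.02072392e-01] [-0.08091604  0.32615314 -1.65093814] [-0.04847738  0.01437298 -0.05197094] 17.722665500023012
```

View pics/s4.png

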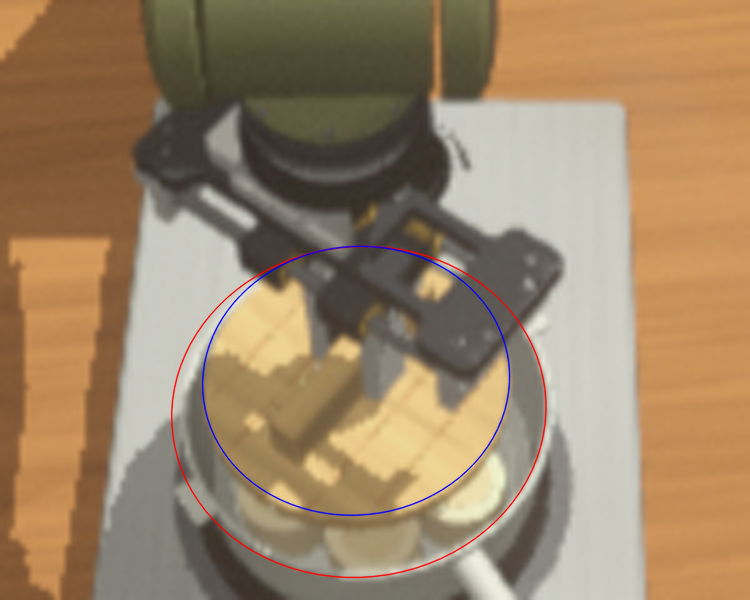

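View pics/wrist4.png

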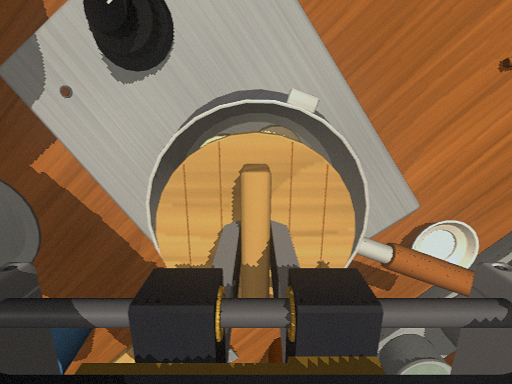

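```bash
python3 - <<'E'
from ov import *
c=pickle.load(open('wrist4.pkl','rb'))
o=(120,80);f=3;im=cv2.resize(c['pixels'][80:270,120:380],None,fx=f,fy=f,interpolation=cv2.INTER_CUBIC)
circ(c,im,665,-16.5,145,90,f,o); circ(c,im,666,-14,145,90,f,o,(0,255,0))
circ(c,im,664.8,-16.5,176.1-15.5+12,72,f,o,(255,0,0))
cv2.imwrite('pics/w4.png',im)
E
```

```text
(no output)
```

View pics/w4.png

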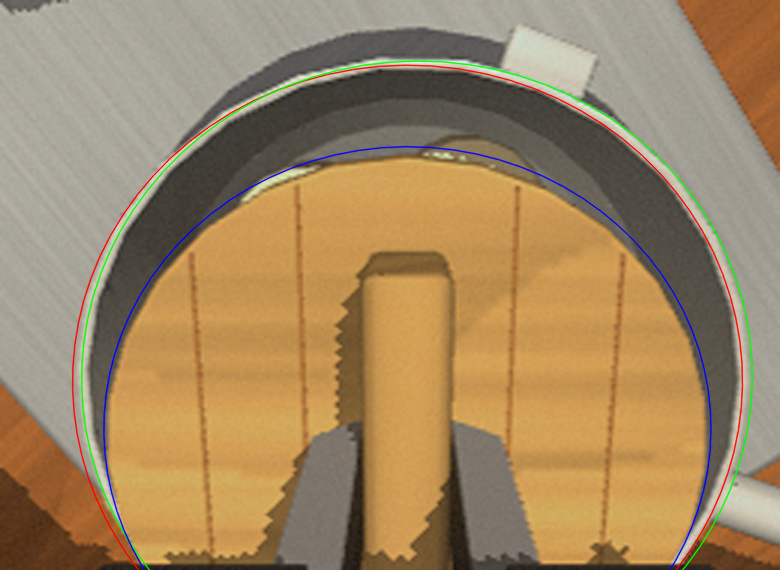

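{"op": "jog_arm", "data": {"commands": [[0,0.003,0,0,0,0,0],[0,0.003,0,0,0,0,0],[0,0.003,-0.008,0,0,0,0],[0,0.003,-0.016,0,0,0,0],[0,0.003,-0.024,0,0,0,0],[0,0.003,-0.032,0,0,0,0],[0,0.003,-0.04,0,0,0,0],[0,0.003,-0.045,0,0,0,0],[0,0.003,-0.048,0,0,0,0],[0,0.003,-0.048,0,0,0,0]]}}

```text
clock: 6.75
eef_pos: [664.6, -13.5, 127.3]
eef_rot: [-3.142, -0.0, 2.393]
wrist_force: [-0.1, -0.2, -1.4]
finger_gap: 18.1
```

{"op": "jog_arm", "data": {"commands": [[0,0,0,0,0,0,0],[0,0,0,0,0,0,0],[0,0,-0.001,0,0,0,0],[0,0,-0.001,0,0,0,0],[0,0,-0.002,0,0,0,0],[0,0,-0.002,0,0,0,0],[0,0,-0.003,0,0,0,0],[0,0,-0.003,0,0,0,0],[0,0,-0.003,0,0,0,0],[0,0,-0.003,0,0,0,0]]}}

```text
clock: 8.0
eef_pos: [664.8, -13.5, 124.8]
eef_rot: [3.141, 0.0, 2.393]
wrist_force: [-0.9, 0.2, 3.2]
finger_gap: 18.0
```

```bash
python3 - <<'E'
from ov import *
c=shot('wrist','w5.png'); pickle.dump(c,open('w5.pkl','wb'))
s=manip.read_state();print(s['clock'],s['eef_pos'],s['eef_rot'],s['wrist_force'],s['moment'],s['finger_gap'])
E
```

```text
8.05 [664.75962805 -13.51931241 124.7625187 ] [3.14129343e+00 3.51774761e-04 2.39299624e+00] [-1.46109099  0.91819056  4.02869159] [-0.07917626  0.30121595  0.06541508] 17.623146019947715
```

View pics/w5.png

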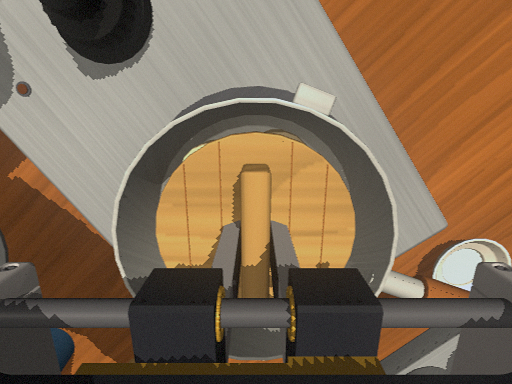

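Contact shows as about +4 N at the expected height (124.8 mm), and the lid sits inside the pan. I release it and lift straight up.

{"op": "jog_arm", "data": {"commands": [[0,0,0,0,0,0,0.3],[0,0,0,0,0,0,0.4],[0,0,0,0,0,0,0.5],[0,0,0,0,0,0,0.5],[0,0,0.01,0,0,0,0.5],[0,0,0.03,0,0,0,0.5],[0,0,0.06,0,0,0,0.5],[0,0,0.1,0,0,0,0.5],[-0.05,0,0.11,0,0,0,0.7],[-0.1,0.01,0.11,0,0,0,1]]}}

```text
clock: 9.3
eef_pos: [563.7, -3.8, 235.9]
eef_rot: [3.14, 0.002, 2.392]
wrist_force: [0.8, 0.5, 0.8]
finger_gap: 63.5
```

```bash
python3 - <<'E'
from ov import *
for n in ['wrist','scene','top']:
    c=shot(n,n+'6.png'); pickle.dump(c,open(n+'6.pkl','wb'))
s=manip.read_state();print(s['clock'],s['eef_pos'],s['eef_rot'],s['joints'],s['wrist_force'],s['moment'],s['finger_gap'])
E
```

```text
9.45 [563.37650461  -3.20326297 235.87297465] [3.14078124e+00 1.03777132e-03 2.39335348e+00] [-7.06870876e-02  3.07773398e-01  1.43980077e+00 -1.86779411e-05
  1.39270128e+00 -8.93241369e-01] [0.75020952 0.38138253 0.28980855] [-0.01278207 -0.04302755  0.02172464] 75.65522741128218
```

View pics/wrist6.png

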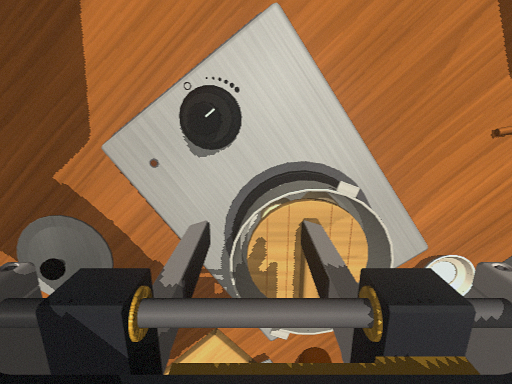

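View pics/scene6.png

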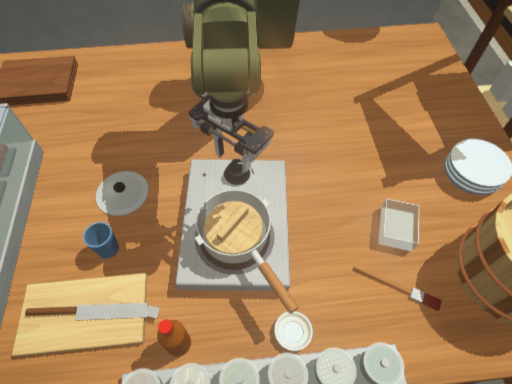

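The drop lid lies flat in the pan (scene image around (236,228)) and the pan has not moved. Next I measure the control axis.

```bash
python3 - <<'E'
from ov import *
c=pickle.load(open('wrist6.pkl','rb'))
f=8;o=(170,70);e=(255,165)
im=cv2.resize(c['pixels'][o[1]:e[1],o[0]:e[0]],None,fx=f,fy=f,interpolation=cv2.INTER_CUBIC)
x,y=472,7
circ(c,im,x,y,63,38,f,o,(255,0,0));circ(c,im,x,y,115,17,f,o,(0,0,255))
cv2.imwrite('pics/w6c.png',im)
im=cv2.convertScaleAbs(cv2.resize(c['pixels'][o[1]:e[1],o[0]:e[0]],None,fx=f,fy=f,interpolation=cv2.INTER_CUBIC),alpha=3)
circ(c,im,x,y,63,38,f,o,(255,0,0));circ(c,im,x,y,91,28,f,o,(0,255,0));circ(c,im,x,y,115,17,f,o,(0,0,255))
cv2.imwrite('pics/w6d.png',im)
E
```

```text
(no output)
```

View pics/w6d.png

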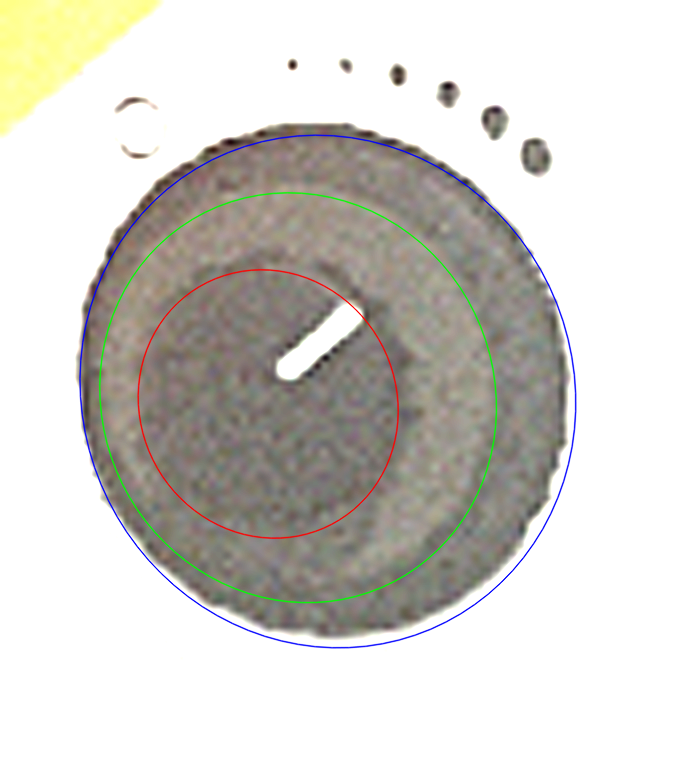

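```bash
python3 - <<'E'
from ov import *
c=pickle.load(open('wrist6.pkl','rb'))
p0=proj(c,[472,7,63])[0]; print(p0, ray(c,p0[0]-.55,p0[1]-1.4,63))
# simmer mark
u,v=(355+.5)/8-.5+170,(312+.5)/8-.5+70
print('mark',ray(c,u,v,115))
E
```

```text
[210.54117194 119.41947041] [470.37429605   7.68839413  63.        ]
mark [471.48841547  23.70083808 115.        ]
```

{"op": "jog_arm", "data": {"commands": [[-0.03,0.004,0,0,0,-0.06,1],[-0.06,0.008,0,0,0,-0.13,1],[-0.094,0.011,0,0,0,-0.2,1],[-0.094,0.011,0,0,0,-0.27,1],[-0.094,0.011,-0.01,0,0,-0.33,1],[-0.094,0.011,-0.03,0,0,-0.385,1],[-0.094,0.011,-0.05,0,0,-0.385,1],[-0.094,0.011,-0.07,0,0,-0.385,1],[-0.094,0.011,-0.07,0,0,-0.385,1],[-0.094,0.011,-0.07,0,0,-0.385,1]]}}

```text
clock: 10.7
eef_pos: [471.5, 7.4, 165.5]
eef_rot: [3.14, 0.0, 1.587]
wrist_force: [0.4, -0.0, 0.7]
finger_gap: 93.9
```

```bash
python3 - <<'E'
from ov import *
c=shot('wrist','w7.png'); pickle.dump(c,open('w7.pkl','wb'))
s=manip.read_state();print(s['clock'],s['eef_pos'],s['eef_rot'],s['joints'],s['wrist_force'],s['moment'],s['finger_gap'])
x,y=470.4,7.7
p=proj(c,[x,y,90])[0]; print(p)
f=4;o=(int(p[0])-90,int(p[1])-70)
im=cv2.convertScaleAbs(cv2.resize(c['pixels'][max(o[1],0):o[1]+140,o[0]:o[0]+180],None,fx=f,fy=f,interpolation=cv2.INTER_CUBIC),alpha=2.5)
o=(o[0],max(o[1],0))
circ(c,im,x,y,63,38,f,o,(255,0,0));circ(c,im,x,y,91,28,f,o,(0,255,0));circ(c,im,x,y,115,17,f,o,(0,0,255))
cv2.imwrite('pics/w7d.png',im)
E
```

```text
10.75 [471.4385907    7.39830419 165.5300362 ] [3.13999869e+00 1.26743257e-04 1.58660339e+00] [-6.20101655e-02  1.63472011e-01  1.78635219e+00 -2.63554236e-06
  1.19016946e+00 -7.78163490e-02] [-0.14650086  0.90112286 -0.33527219] [-0.07726076  0.05335144 -0.0365572 ] 94.08038299725598
[254.53385576 200.51756143]
```

View pics/w7d.png

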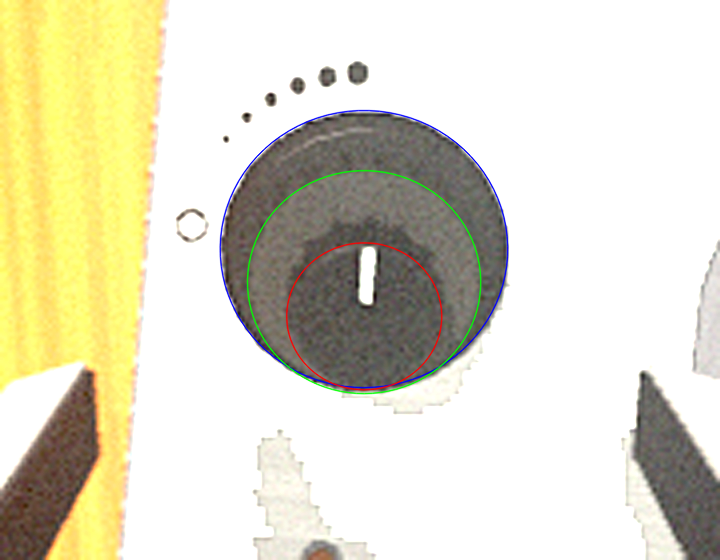

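View pics/w7.png

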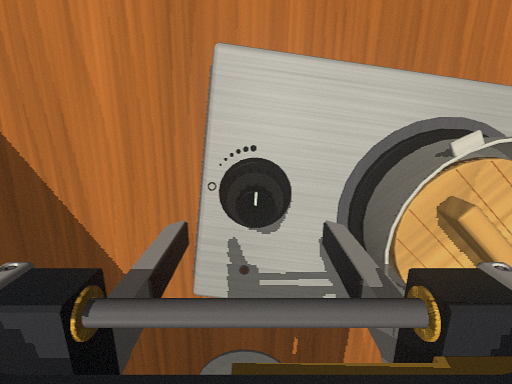

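{"op": "jog_arm", "data": {"commands": [[-0.001,0.0003,-0.02,0,0,0,1],[-0.001,0.0003,-0.04,0,0,0,1],[-0.001,0.0003,-0.055,0,0,0,1],[-0.001,0.0003,-0.07,0,0,0,1],[-0.001,0.0003,-0.08,0,0,0,1],[-0.001,0.0003,-0.086,0,0,0,1],[-0.001,0.0003,-0.091,0,0,0,1],[-0.001,0.0003,-0.091,0,0,0,1],[-0.001,0.0003,-0.091,0,0,0,0.8],[-0.001,0.0003,-0.091,0,0,0,0.75]], "grip_force": 6}}

```text
clock: 12.0
eef_pos: [469.8, 7.8, 73.7]
eef_rot: [3.141, 0.0, 1.587]
wrist_force: [-0.6, 0.2, -0.3]
finger_gap: 77.7
```

```bash
python3 - <<'E'
from ov import *
c=shot('wrist','w8.png'); pickle.dump(c,open('w8.pkl','wb'))
s=manip.read_state();print(s['clock'],s['eef_pos'],s['eef_rot'],s['joints'],s['wrist_force'],s['moment'],s['finger_gap'])
E
```

```text
12.05 [469.77242844   7.76554641  73.67370696] [3.14115688e+00 2.19267186e-05 1.58657672e+00] [-6.14562826e-02  2.86515114e-01  1.87669438e+00  1.41832526e-05
  9.77946992e-01 -7.72446071e-02] [0.16367226 1.20678407 0.53714104] [-0.10872766  0.06750699 -0.00504157] 73.8048929513846
```

View pics/w8.png

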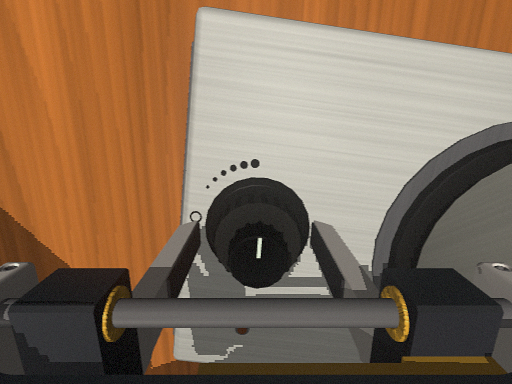

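{"op": "jog_arm", "data": {"commands": [[0.0015,0,0,0,0,0,0.75],[0.0015,0,0,0,0,0,0.7],[0.0015,0,0,0,0,0,0.65],[0.0015,0,0,0,0,0,0.6],[0.0015,0,0,0,0,0,0.5],[0.0015,0,0,0,0,0,0.5],[0.0015,0,0,0,0,0,0.5],[0.0015,0,0,0,0,0,0.5],[0.0015,0,0,0,0,0,0.5],[0.0015,0,0,0,0,0,0.5]], "grip_force": 6}}

```text
clock: 13.3
eef_pos: [471.3, 7.8, 73.5]
eef_rot: [3.141, 0.0, 1.587]
wrist_force: [3.3, -0.3, -2.9]
finger_gap: 55.9
```

```bash
python3 - <<'E'
from ov import *
c=shot('wrist','w9.png')
for i in range(3):
    s=manip.read_state();print(s['clock'],s['eef_pos'],s['eef_rot'][2],s['wrist_force'],s['moment'],s['finger_gap']); camera('wrist')
E
```

```text
13.35 [471.2778536    7.77498746  73.49623279] 1.5866668861269115 [ 3.60359686  0.16545244 -1.67672286] [-0.00268166 -0.54511534 -0.04694167] 55.7143863572484
13.4 [471.25691838   7.75954629  73.4759433 ] 1.5865932207385531 [ 4.23816756 -0.73433464 -1.60718795] [-0.00922249 -0.50443147 -0.01388852] 56.14010164381614
13.45 [471.25374084   7.75082761  73.48539441] 1.5865705764931926 [ 4.14861561 -0.53431366 -2.39124754] [-0.06443794 -0.54182011  0.01847463] 55.86400417608692
```

View pics/w9.png

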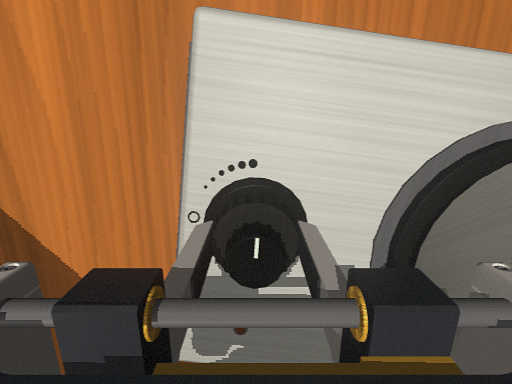

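{"op": "jog_arm", "data": {"commands": [[0.001,0,0,0,0,0,0.5],[0.001,0,0,0,0,0,0.4],[0.001,0,0,0,0,0,0.4],[0.001,0,-0.0005,0,0,0,0.4],[0.001,0,-0.001,0,0,0,0.4],[0.001,0,-0.0015,0,0,0,0.4],[0.001,0,-0.002,0,0,0,0.4],[0.001,0,-0.002,0,0,0,0.4],[0.001,0,-0.002,0,0,0,0.4],[0.001,0,-0.002,0,0,0,0.4]], "grip_force": 15}}

```text
clock: 14.75
eef_pos: [471.4, 7.8, 71.5]
eef_rot: [-3.14, -0.0, 1.587]
wrist_force: [-6.4, -0.2, 6.9]
finger_gap: 55.5
```

```bash
cat > st.py <<'E'
from h import *
F=[];M=[]
for i in range(4):
    s=manip.read_state();F.append(s['wrist_force']);M.append(s['moment']);camera('wrist')
print(s['clock'],s['eef_pos'],s['eef_rot'],np.mean(F,0).round(2),np.mean(M,0).round(3),s['finger_gap'],s['joints'][5])
E
python3 st.py
```

```text
14.9 [471.42116232   7.79969286  71.51654452] [-3.13979696e+00 -4.85367515e-05  1.58671694e+00] [-7.12 -0.23  7.09] [-0.099  1.426  0.013] 55.88262364972428 -0.07696980828369573
```

{"op": "jog_arm", "data": {"commands": [[-0.0006,0,0,0,0,0,0.4],[-0.0006,0,0,0,0,0,0.4],[-0.0006,0,-0.0005,0,0,0,0.4],[-0.0006,0,-0.0005,0,0,0,0.4],[-0.0006,0,-0.001,0,0,0,0.4],[-0.0006,0,-0.001,0,0,0,0.4],[-0.0006,0,-0.001,0,0,0,0.4],[-0.0006,0,-0.001,0,0,0,0.4],[-0.0006,0,-0.001,0,0,0,0.4],[-0.0006,0,-0.001,0,0,0,0.4]]}}

```text
clock: 16.2
eef_pos: [471.4, 7.8, 70.8]
eef_rot: [-3.141, 0.0, 1.587]
wrist_force: [-5.7, -0.6, 8.0]
finger_gap: 55.4
```

```bash
python3 st.py
```

```text
16.35 [471.39212279   7.78623179  70.82949739] [-3.14131251e+00  1.14728303e-05  1.58666623e+00] [-5.17 -0.09  7.87] [-0.048  0.956  0.008] 55.61127109578365 -0.07702237971787027
```

{"op": "jog_arm", "data": {"commands": [[-0.0004,0,-0.0005,0,0,0,0.4],[-0.0004,0,-0.001,0,0,0,0.4],[-0.0004,0,-0.001,0,0,0,0.4],[-0.0004,0,-0.0015,0,0,0,0.4],[-0.0004,0,-0.0015,0,0,0,0.4],[-0.0004,0,-0.002,0,0,0,0.4],[-0.0004,0,-0.002,0,0,0,0.4],[-0.0004,0,-0.002,0,0,0,0.4],[-0.0004,0,-0.002,0,0,0,0.4],[-0.0004,0,-0.002,0,0,0,0.4]]}}

```text
clock: 17.65
eef_pos: [471.4, 7.8, 69.0]
eef_rot: [3.141, 0.0, 1.587]
wrist_force: [-3.1, -0.3, 9.1]
finger_gap: 55.6
```

```bash
python3 st.py
```

```text
17.8 [471.36198711   7.80177029  69.07531766] [3.14087867e+00 2.45876296e-05 1.58668189e+00] [-3.79  0.01  8.75] [-0.01   0.75   0.005] 55.54079918955553 -0.07708891709443869
```

{"op": "jog_arm", "data": {"commands": [[-0.0003,0,-0.0005,0,0,0,0.4],[-0.0003,0,-0.0005,0,0,0,0.4],[-0.0003,0,-0.001,0,0,0,0.4],[-0.0003,0,-0.001,0,0,0,0.4],[-0.0003,0,-0.0012,0,0,0,0.4],[-0.0003,0,-0.0012,0,0,0,0.4],[-0.0003,0,-0.0012,0,0,0,0.4],[-0.0003,0,-0.0012,0,0,0,0.4],[-0.0003,0,-0.0012,0,0,0,0.4],[-0.0003,0,-0.0012,0,0,0,0.4]]}}

```text
clock: 19.1
eef_pos: [471.3, 7.8, 68.1]
eef_rot: [3.14, 0.0, 1.587]
wrist_force: [-3.3, 0.3, 10.3]
finger_gap: 55.5
```

```bash
sed -i 's/range(4)/range(8)/' st.py; python3 st.py
```

```text
19.45 [471.33908933   7.77569971  68.08994629] [3.14016212e+00 8.65578936e-05 1.58669843e+00] [-2.99  0.32 10.56] [-0.017  0.578 -0.002] 55.99449417859717 -0.07715572662126745
```

{"op": "jog_arm", "data": {"commands": [[0,0,0,0,0,0.01,0.4],[0,0,0,0,0,0.02,0.4],[0,0,0,0,0,0.03,0.4],[0,0,0,0,0,0.04,0.4],[0,0,0,0,0,0.05,0.4],[0,0,0,0,0,0.06,0.4],[0,0,0,0,0,0.07,0.4],[0,0,0,0,0,0.07,0.4],[0,0,0,0,0,0.07,0.4],[0,0,0,0,0,0.07,0.4]]}}

```text
clock: 20.75
eef_pos: [471.3, 7.8, 68.1]
eef_rot: [3.14, 0.0, 1.733]
wrist_force: [-2.4, -1.2, 10.4]
finger_gap: 55.6
```

```bash
python3 st.py
```

```text
21.1 [471.36941417   7.79960868  68.09745166] [3.14012616e+00 2.77654258e-04 1.73328020e+00] [-3.19  0.3  10.47] [0.009 0.523 0.012] 55.80714284802077 -0.22372175049466939
```

{"op": "jog_arm", "data": {"commands": [[-0.0002,0,0,0,0,0.01,0.4],[-0.0002,0,0,0,0,0.02,0.4],[-0.0002,0,0,0,0,0.03,0.4],[-0.0002,0,0,0,0,0.04,0.4],[-0.0002,0,0,0,0,0.05,0.4],[-0.0002,0,0,0,0,0.06,0.4],[-0.0002,0,0,0,0,0.07,0.4],[-0.0002,0,0,0,0,0.08,0.4],[-0.0002,0,0,0,0,0.09,0.4],[-0.0002,0,0,0,0,0.1,0.4]]}}

```text
clock: 22.4
eef_pos: [471.4, 7.8, 68.2]
eef_rot: [3.14, 0.001, 1.943]
wrist_force: [-2.3, 0.4, 9.5]
finger_gap: 55.6
```

```bash
cat > st1.py <<'E'
from h import *
s=manip.read_state()
print(s['clock'],s['eef_pos'],s['eef_rot'],s['wrist_force'].round(2),s['moment'].round(3),s['effort'].round(3)[5],s['finger_gap'],s['joints'][5])
E
python3 st1.py; python3 st.py
```

```text
22.4 [471.37207249   7.79906925  68.17388583] [3.13968816e+00 7.20151336e-04 1.94323582e+00] [-2.34  0.41  9.47] [ 0.084  0.309 -0.112] 0.276 55.62407248684884 -0.4337956966285042
22.75 [471.33457008   7.78122513  68.13741498] [3.13979414e+00 7.07387651e-04 1.94263231e+00] [-1.89  0.64 10.1 ] [ 0.084  0.307 -0.023] 55.4410873406543 -0.43319170476654023
```

{"op": "jog_arm", "data": {"commands": [[-0.0002,0,0,0,0,0.01,0.4],[-0.0002,0,0,0,0,0.02,0.4],[-0.0002,0,0,0,0,0.03,0.4],[-0.0002,0,0,0,0,0.04,0.4],[-0.0002,0,0,0,0,0.05,0.4],[-0.0002,0,0,0,0,0.06,0.4],[-0.0002,0,0,0,0,0.07,0.4],[-0.0002,0,0,0,0,0.08,0.4],[-0.0002,0,0,0,0,0.09,0.4],[-0.0002,0,0,0,0,0.1,0.4]]}}

```text
clock: 24.05
eef_pos: [471.4, 7.8, 68.2]
eef_rot: [3.139, 0.001, 2.153]
wrist_force: [-0.4, 1.4, 10.3]
finger_gap: 55.8
```

```bash
python3 st1.py
```

```text
24.05 [471.35371985   7.82152594  68.22906403] [3.13948773e+00 1.32346415e-03 2.15268044e+00] [-0.41  1.4  10.29] [ 0.243  0.044 -0.026] 0.285 55.796412680727734 -0.6432673516214699
```

{"op": "jog_arm", "data": {"commands": [[0,-0.0001,0,0,0,0.005,0.4],[0,-0.0001,0,0,0,0.01,0.4],[0,-0.0001,0,0,0,0.015,0.4],[0,-0.0001,0,0,0,0.02,0.4],[0,-0.0001,0,0,0,0.025,0.4],[0,-0.0001,0,0,0,0.03,0.4],[0,-0.0001,0,0,0,0.035,0.4],[0,-0.0001,0,0,0,0.04,0.4],[0,-0.0001,0,0,0,0.045,0.4],[0,-0.0001,0,0,0,0.05,0.4]], "grip_force": 12}}

```text
clock: 25.3
eef_pos: [471.4, 7.8, 68.2]
eef_rot: [3.139, 0.001, 2.257]
wrist_force: [0.1, 1.9, 9.7]
finger_gap: 55.8
```

```bash
python3 st1.py
```

```text
25.3 [471.35358687   7.81426535  68.23319583] [3.13946876e+00 1.40235634e-03 2.25700432e+00] [0.11 1.94 9.72] [ 0.381  0.06  -0.032] 0.111 55.80210258118501 -0.7478761643616135
```

{"op": "jog_arm", "data": {"commands": [[0,0,0,0,0,0.005,0.4],[0,0,0,0,0,0.01,0.4],[0,0,0,0,0,0.015,0.4],[0,0,0,0,0,0.02,0.4],[0,0,0,0,0,0.025,0.4],[0,0,0,0,0,0.03,0.4],[0,0,0,0,0,0.035,0.4],[0,0,0,0,0,0.04,0.4],[0,0,0,0,0,0.045,0.4],[0,0,0,0,0,0.05,0.4]]}}

```text
clock: 26.55
eef_pos: [471.7, 7.5, 68.2]
eef_rot: [3.139, 0.002, 2.361]
wrist_force: [4.1, -1.7, 5.5]
finger_gap: 55.5
```

```bash
python3 st1.py; python3 - <<'E'
from h import *
shot('wrist','w10.png')
E
```

```text
26.55 [471.67581126   7.54252677  68.16787809] [3.13931447e+00 2.37078386e-03 2.36105705e+00] [ 4.07 -1.7   5.52] [-0.208 -0.522 -0.59 ] -0.387 55.470077791149194 -0.8521325306764913
```

View pics/w10.png

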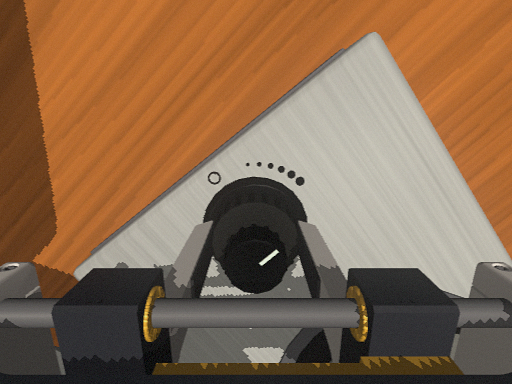

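{"op": "jog_arm", "data": {"commands": [[0,0,0,0,0,-0.005,0.4],[0,0,0,0,0,-0.01,0.4],[0,0,0,0,0,-0.015,0.4],[0,0,0,0,0,-0.02,0.4],[0,0,0,0,0,-0.02,0.4],[0,0,0,0,0,-0.02,0.4],[0,0,0,0,0,-0.02,0.4],[0,0,0,0,0,-0.02,0.4],[0,0,0,0,0,-0.02,0.4],[0,0,0,0,0,-0.02,0.4]]}}

```text
clock: 27.85
eef_pos: [471.8, 7.5, 68.4]
eef_rot: [3.139, 0.003, 2.32]
wrist_force: [0.5, -1.3, 9.4]
finger_gap: 55.7
```

```bash
python3 st1.py; python3 st.py
```

```text
27.85 [471.80066279   7.47433494  68.41120087] [3.13915662e+00 2.75885993e-03 2.31958886e+00] [ 0.49 -1.31  9.41] [-0.189 -0.441  0.05 ] 0.023 55.67767719814404 -0.8104260205481149
28.2 [471.78596318   7.48610831  68.39395539] [3.13919214e+00 2.75096054e-03 2.31964093e+00] [ 1.41 -1.65  9.33] [-0.162 -0.395  0.025] 55.680762080354235 -0.8104293072603064
```

{"op": "jog_arm", "data": {"commands": [[-0.0002,0.0002,-0.0005,0,0,0,0.4],[-0.0002,0.0002,-0.001,0,0,0,0.4],[-0.0002,0.0002,-0.0013,0,0,0,0.4],[-0.0002,0.0002,-0.0013,0,0,0,0.4],[-0.0002,0.0002,-0.0013,0,0,0,0.4],[-0.0002,0.0002,-0.0013,0,0,0,0.4],[-0.0002,0.0002,-0.0013,0,0,0,0.4],[-0.0002,0.0002,-0.0013,0,0,0,0.4],[-0.0002,0.0002,-0.0013,0,0,0,0.4],[-0.0002,0.0002,-0.0013,0,0,0,0.4]]}}

```text
clock: 29.5
eef_pos: [471.8, 7.5, 67.5]
eef_rot: [3.139, 0.003, 2.32]
wrist_force: [0.6, -3.3, 12.6]
finger_gap: 55.8
```

```bash
python3 st.py
```

```text
29.85 [471.79296219   7.4739736   67.4757722 ] [3.13901867 0.00338703 2.3196223 ] [ 0.18 -3.07 13.69] [-0.464 -0.145  0.027] 55.664169767344454 -0.8100372238689615
```

{"op": "jog_arm", "data": {"commands": [[0,0,0.0004,0,0,0,0.4],[0,0,0.0004,0,0,0,0.4],[0,0,0.0004,0,0,0.003,0.4],[0,0,0.0004,0,0,0.006,0.4],[0,0,0.0004,0,0,0.009,0.4],[0,0,0.0004,0,0,0.012,0.4],[0,0,0.0004,0,0,0.015,0.4],[0,0,0.0004,0,0,0.018,0.4],[0,0,0.0004,0,0,0.02,0.4],[0,0,0.0004,0,0,0.02,0.4]]}}

```text
clock: 31.15
eef_pos: [471.7, 7.5, 67.6]
eef_rot: [3.139, 0.003, 2.361]
wrist_force: [1.7, -1.9, 10.7]
finger_gap: 55.5
```

```bash
python3 st1.py; python3 st.py
```

```text
31.15 [471.6729966    7.53676376  67.64488689] [3.13916314e+00 3.00816324e-03 2.36073092e+00] [ 1.67 -1.95 10.72] [-0.45  -0.299 -0.489] -0.518 55.51561073069575 -0.8514290524825068
31.5 [471.66445497   7.55284782  67.63980985] [3.13917645e+00 2.98114573e-03 2.36077360e+00] [ 0.89 -2.61 10.81] [-0.452 -0.256 -0.464] 55.31937435991833 -0.8514486237522461
```

The same torque came back at the same yaw with the ring at the bottom of its travel, so this is the stop. I ease the torque off and let go.

{"op": "jog_arm", "data": {"commands": [[0,0,0,0,0,-0.005,0.4],[0,0,0,0,0,-0.009,0.4],[0,0,0,0,0,-0.009,0.4],[0,0,0,0,0,-0.009,0.4],[0,0,0,0,0,-0.009,1],[0,0,0,0,0,-0.009,1],[0,0,0,0,0,-0.009,1],[0,0,0,0,0,-0.009,1],[0,0,0,0,0,-0.009,1],[0,0,0,0,0,-0.009,1]]}}

```text
clock: 32.8
eef_pos: [470.2, 7.9, 66.2]
eef_rot: [-3.141, -0.0, 2.343]
wrist_force: [0.4, -0.4, -0.7]
finger_gap: 94.3
```

```bash
python3 st1.py; python3 - <<'E'
from h import *
import pickle
c=shot('wrist','w11.png');pickle.dump(c,open('w11.pkl','wb'))
E
```

```text
32.8 [470.17031673   7.87053914  66.2238542 ] [-3.14141202e+00 -1.82627876e-04  2.34266915e+00] [ 0.41 -0.44 -0.66] [-0.065 -0.027  0.002] -0.0 94.3372825462958 -0.8330328700150029
```

View pics/w11.png

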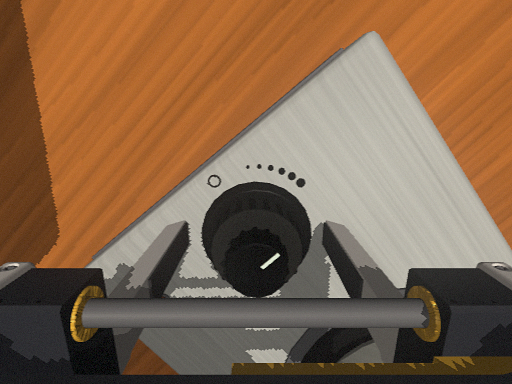

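Fingers are clear of the ring. I rise straight up to a viewing height comparable with picture w7 (TCP about 165 mm).

{"op": "jog_arm", "data": {"commands": [[0,0,0.01,0,0,0,1],[0,0,0.03,0,0,0,1],[0,0,0.05,0,0,0,1],[0,0,0.08,0,0,0,1],[0,0,0.1,0,0,-0.06,1],[0,0,0.1,0,0,-0.13,1],[0,0,0.1,0,0,-0.2,1],[0,0,0.1,0,0,-0.27,1],[0,0,0.1,0,0,-0.361,1],[0,0,0.1,0,0,-0.361,1]]}}

```text
clock: 34.1
eef_pos: [470.3, 7.9, 166.9]
eef_rot: [3.141, 0.0, 1.588]
wrist_force: [0.8, -0.2, 0.3]
finger_gap: 94.3
```

```bash
python3 st1.py; python3 - <<'E'
from ov import *
c=shot('wrist','w12.png');pickle.dump(c,open('w12.pkl','wb'))
t=shot('top','t12.png');s=shot('scene','s12.png')
c0=pickle.load(open('w7.pkl','rb'))
ims=[]
x,y=471,7.7
for k in (c0,c):
  for zz in (63,66):
    f=3;o=(195,140)
    im=cv2.convertScaleAbs(cv2.resize(k['pixels'][140:250,195:315],None,fx=f,fy=f,interpolation=cv2.INTER_CUBIC),alpha=2.5)
    circ(k,im,x,y,zz,38,f,o,(255,0,0));circ(k,im,x,y,115,17,f,o,(0,0,255))
    ims.append(im)
cv2.imwrite('pics/cmp.png',np.vstack([np.hstack(ims[:2]),np.hstack(ims[2:])])[:600])
E
```

```text
34.1 [470.29278531   7.89160506 166.90238684] [3.14107097e+00 4.07531332e-05 1.58761008e+00] [ 0.76 -0.17  0.34] [-0.061  0.03   0.037] 2.097 94.2985788482713 -0.07792676708587319
```

View pics/cmp.png

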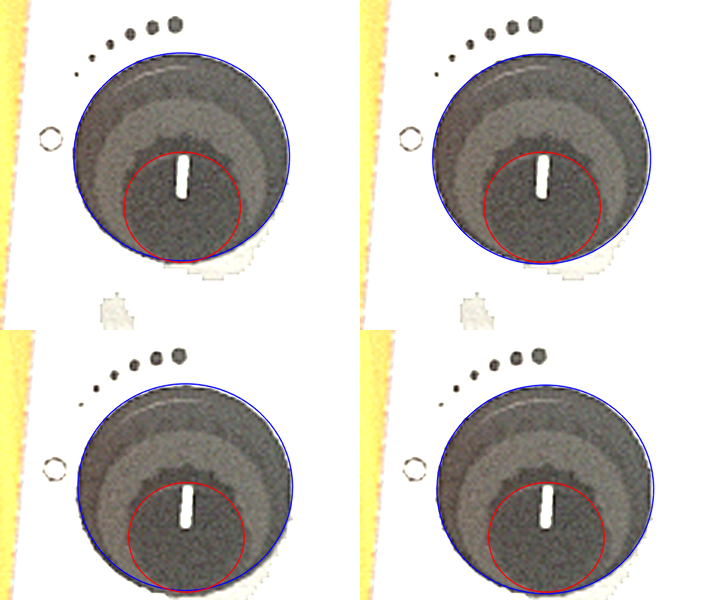

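View pics/s12.png

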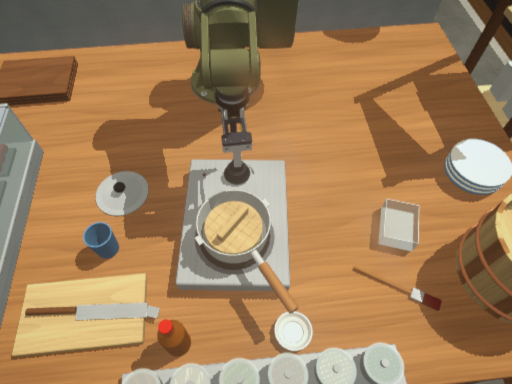

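```bash
cat > fit.py <<'E'
from ov import *
from scipy.optimize import least_squares
def contour(c):
    g=c['pixels'].max(2).astype(np.uint8)
    m=(g<95).astype(np.uint8)
    p=proj(c,[471,7.7,75])[0].astype(int)
    m[250:]=0
    n,l,st,ce=cv2.connectedComponentsWithStats(m)
    i=l[p[1],p[0]]; return (l==i),st[i],ce[i]
def subpix(c,cen,nang=72):
    g=cv2.GaussianBlur(c['pixels'].max(2).astype(np.float32),(3,3),0)
    out=[]
    for a in np.linspace(0,2*np.pi,nang,endpoint=False):
        r=np.arange(22,50,.25);u=cen[0]+r*np.cos(a);v=cen[1]+r*np.sin(a)
        s=cv2.remap(g,u.astype(np.float32)[None],v.astype(np.float32)[None],cv2.INTER_LINEAR)[0]
        k=np.where(s>110)[0]
        if len(k): out.append((u[k[0]],v[k[0]],a))
    return np.array(out)
for n in ['w7','w12']:
    c=pickle.load(open(n+'.pkl','rb'))
    cen=proj(c,[471,7.7,63])[0]
    q=subpix(c,cen)
    q=q[(np.sin(q[:,2])<0.35)]  # upper part: foot edge away from shadow
    g=c['pixels'].max(2)
    # dots (deck marks)
    m=(g<110).astype(np.uint8); N,l,st,ce=cv2.connectedComponentsWithStats(m)
    d=[(round(ce[i][0],2),round(ce[i][1],2),st[i][4]) for i in range(1,N) if 3<st[i][4]<60 and 190<ce[i][0]<270 and 140<ce[i][1]<200]
    D=np.array([ray(c,a,b,58) for a,b,_ in d])
    print(n,d); print(D.round(2)[:,:2].tolist())
    t=np.linspace(0,2*np.pi,720)
    for z in (60,63,66,69):
        def res(p):
            P=proj(c,np.c_[p[0]+38*np.cos(t),p[1]+38*np.sin(t),np.full(720,z)])
            cc=P.mean(0);A=np.arctan2(P[:,1]-cc[1],P[:,0]-cc[0]);o=np.argsort(A)
            R=np.hypot(*(P-cc).T)
            aq=np.arctan2(q[:,1]-cc[1],q[:,0]-cc[0]);rq=np.hypot(q[:,0]-cc[0],q[:,1]-cc[1])
            return rq-np.interp(aq,A[o],R[o],period=2*np.pi)
        s=least_squares(res,[471,7.7],loss='soft_l1'); print(z,s.x.round(2),s.cost.round(3),np.mean(s.fun).round(3))
E
python3 fit.py
```

```text
w7 [(np.float64(253.0), np.float64(147.79), np.int32(29)), (np.float64(245.29), np.float64(148.76), np.int32(21)), (np.float64(238.06), np.float64(150.88), np.int32(16)), (np.float64(231.2), np.float64(154.5), np.int32(10)), (np.float64(225.29), np.float64(159.0), np.int32(7)), (np.float64(201.21), np.float64(180.56), np.int32(48)), (np.float64(211.33), np.float64(186.13), np.int32(30))]
[[468.09, 54.58], [460.16, 53.45], [452.72, 51.16], [445.61, 47.3], [439.44, 42.52], [413.58, 19.1], [424.17, 13.17]]
60 [470.62   7.38] 7.172 0.392
63 [470.64   7.74] 3.194 0.227
66 [470.65   8.1 ] 1.125 0.06
69 [470.65   8.47] 1.597 -0.109
w12 [(np.float64(246.81), np.float64(149.14), np.int32(21)), (np.float64(254.32), np.float64(148.32), np.int32(28)), (np.float64(239.38), np.float64(151.25), np.int32(16)), (np.float64(232.64), np.float64(154.55), np.int32(11)), (np.float64(226.5), np.float64(159.0), np.int32(6)), (np.float64(221.5), np.float64(164.5), np.int32(4)), (np.float64(212.93), np.float64(183.36), np.int32(14)), (np.float64(212.23), np.float64(188.77), np.int32(13))]
[[460.36, 53.41], [468.12, 54.39], [452.67, 51.1], [445.66, 47.55], [439.22, 42.79], [433.91, 36.89], [424.43, 16.33], [423.54, 10.33]]
60 [470.55   7.06] 11.061 0.507
63 [470.54   7.42] 6.314 0.347
66 [470.53   7.79] 2.889 0.187
69 [470.53   8.15] 1.422 0.026
```

```bash
sed -e "s/\['w7','w12'\]/['w8','w11']/" -e 's/np.arange(22,50,.25)/np.arange(30,75,.25)/' -e 's/np.sin(q\[:,2\])<0.35/np.sin(q[:,2])<-0.3/' fit.py > fit2.py; python3 fit2.py | grep -v '\[\[' | grep -v '\[(' ; python3 - <<'E'
from ov import *
c=pickle.load(open('w12.pkl','rb'))
for n in('w7','w12'):
    c=pickle.load(open(n+'.pkl','rb'));m=(c['pixels'].min(2)>170).astype(np.uint8);m[:165]=0;m[225:]=0;m[:,:240]=0;m[:,270:]=0
    ys,xs=np.nonzero(m);k=(abs(xs-256)<8)
    P=np.c_[xs[k],ys[k]].astype(np.float32);vx,vy,_,_=cv2.fitLine(P,cv2.DIST_L2,0,.01,.01).ravel()
    a=P[P[:,1].argmin()];b=P[P[:,1].argmax()];A=ray(c,*a,115);B=ray(c,*b,115);print(n,len(P),A,B,np.arctan2(*(A-B)[1::-1]), vx,vy)
E
```

```text
60 [470.42   6.9 ] 1.298 0.063
63 [470.37   7.43] 0.59 0.005
66 [470.33   7.96] 1.074 -0.048
69 [470.29   8.5 ] 2.63 -0.108
60 [471.55   6.95] 3.687 0.157
63 [471.12   7.36] 1.651 0.08
66 [470.69   7.76] 0.666 0.017
69 [470.27   8.16] 0.969 -0.039
w7 23 [471.38491681  23.12549548 115.        ] [470.70503159  12.24768352 115.        ] 1.5083755042427955 0.029994832 -0.99955004
w12 20 [471.0184261   22.34156892 115.        ] [470.33822763  12.29633791 115.        ] 1.5031859631702853 0.11199611 -0.99370867
```

View pics/t12.png

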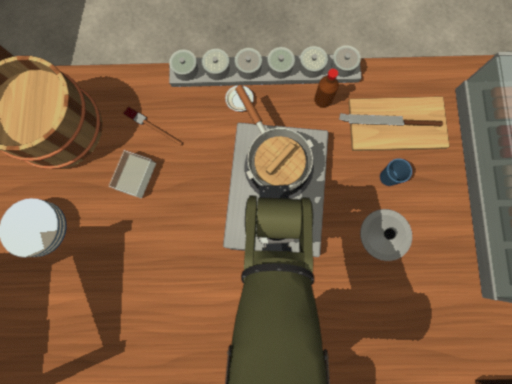

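Both fits show the ring has risen about 3 mm (from about 63 to 66–67 mm). The simmer mark is within 0.005 rad of where it started, measured from its endpoints, and everything else is in place.

```bash
python3 - <<'E'
from cell import manip
print(manip.sign_off())
E
```

```text
the job is handed in; nothing more can be done
None
```

The drop lid is down in the saucepan and the outer zone is off. I handed the job in at about 34 s of the 72 s allowed.

- **Drop lid:** I held it by its bar and lowered it until it met the radish, with about 4 N on the wrist at the expected height. I released it there. The pictures afterwards show it lying flat inside the pan.
- **Outer ring:** I pushed it down with about 10 N and turned it anticlockwise about 0.77 rad until the torque rose to about 0.5–0.6 N m.
    - **Stop or step:** because this could have been the low step, I backed off and pressed deeper. The ring met the bottom of its travel at 13.7 N, briefly and well under the limit. It then stopped at the same angle again, so it was the off stop.
    - **Letting go:** I eased the torque off and opened the fingers.
- **Last checks:** one outline fit put the ring at 63.3 mm before and 66.8 mm after, which is the fully-up height. A second fit showed a rise of about 2.4 mm, though its absolute heights read about 3–4 mm too high.
- **Everything else:** the simmer mark read 1.508 rad before and 1.503 rad after by its endpoints. A rougher line fit on a few pixels differed by about 0.08 rad, which I took as sampling noise. The pan, steel lid, tub and cup look unmoved in the final pictures, and the gripper was clear of everything.

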